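Draw back the safety bolt of a sampling box

ROBOT

A 6-joint arm with a two-finger parallel gripper is mounted at the origin on the work surface. World frame = base frame: x ahead of the robot, y to its left, z up, the work surface at z = 0. Lengths are in m, angles in rad, forces in N, time in s.
With the tool pointing down it reaches from about 0.275 to 0.775 m from the base axis. Payload 14.6 kg.
Tool frame: the origin (TCP) lies midway between the tips of the shut fingers; the grasp point (between the pads) lies 19 mm behind it; z points along the fingers, y is the line along which they close (so a half turn about z gives the same grasp; the last joint's range is limited). The gripper opens to 85 mm and grips with 20 to 120 N. Pads are 22 mm wide; open, the fingers measure 114 mm over their backs; the gripper's body (76 mm by 85 mm) begins 54 mm behind the grasp point. The pads swing forward as they close: fully open they stand 13 mm farther back than shut.
Start: joints at [-1.35, 0.263, -0.048, 1.259, 0, 1.415], TCP at [0.193, -0.488, 0.231] pointing down, gripper open.
Joint ranges: [-2.65, 2.65], [-0.89, 1.7], [-1.18, 1.37], [-2.13, 2.11], [-1.35, 1.29], [-3.14, 3.14]. Speed limits (rad/s): [1.89, 1.89, 2.57, 2.79, 3.14, 3.14].

INTERFACE

Orientations are given as a unit quaternion [w, x, y, z].
In Python, from workcell import env gives the robot as it stands.
- The arm moves only by the shell command python3 -m inch 'ROWS' [FORCE]. ROWS is JSON, a list of rows, each an object with "gripper": the finger opening in mm, from 0 to 85.4; "delta_pos": the shift along the tool's x, y, z in mm, a list of three; "twist": the turn about the tool's z in rad. A call has 1 to 12 rows; each row shifts and turns the commanded pose from where the row before left it, along the tool's axes as they then stand; what a row does not reach is not made up. A row lasts 1/12 s, in which the tool goes at most 41.7 mm and 7.16 degrees, less where a joint would pass 70% of its speed; a pose out of reach is approached as far as the arm can. A call with a gripper value outside its range is refused whole. The fingers move at their own pace and stop on an object; FORCE is the grip in N (left out, the last holds). Time passes only in rows, so rows that do not move let the fingers close. It gives the time, the measured TCP pose, the force, the opening and the grip force at its end, in the units of the state.
- env.observe(): the state, without advancing time (a new reading comes with each control period).
- env.get_image(name): name is "scene" or "top"; returns a dict with "color" (420x560x3 uint8, blue, green, red), "z_map" (420x560 float32, m along the optical axis (not along the pixel's ray), 0 where there is no reading), "K" (3x3 intrinsics, pixels), "position" and "attitude" of the camera in the world. Camera axes: x right, y down, z forward; pixel columns grow to the right and rows downward; lengths in m; the calibration is good to about 2 mm. A picture is of the moment at which its call begins.
- env.close_job(): hands the job in; it is judged then, once.
The state is a dict: "time": time; "q": joint angles; "dq": joint speeds; "joint_efforts": joint torques, N m; "tool_pos": TCP position; "eef_rot": TCP orientation; "ft_force": force on the tool from outside, world axes, zero at the start; "wrist_torque": the same for the moment, N m; "width": finger opening in m; "finger_force": force on a finger pad.
Only numpy, scipy, OpenCV 4.12 (cv2) and the standard library are available. Lean on these libraries where they do the work, as an engineer would, in place of code of your own. Each camera call takes 0.05 s, during which the arm holds its last target. There are 200 camera calls.

TASK

Unbolt the hatch of the blue sampling box: press the red spring catch down with one fingertip and keep it down while the other fingertip pushes the bolt by its yellow tab all the way back, away from the hatch, to its stop. Then let go of both, so that the catch springs up again and keeps the bolt back; the hatch rises a little by itself and is left like that. Only press and push with the fingertips: do not pinch or force the bolt, do not raise the hatch, and leave the bottles and tools around it where they are.

Things in the scene. Friction and masses are not known exactly. Their poses are not given: they have to be found in the camera images.
- cell_box: blue sampling box, 370 (x) x 320 (y) x 130 mm high, fixed. Origin: middle of its underside, 190 mm behind its front face; z up, x from the front towards the hatch. Flat front deck at z 130 mm, x -190 to -33 mm, carries the bolt fitting: bolt along x at y = +27 mm, red catch bar beside it at y = -27 mm. Vial and screwdriver lie on the deck, over 80 mm off its centre line.
- bolt (a joint): how far the bolt is drawn back, m: 0 shot home in the keeper on the hatch, 0.030 right back at its stop. It moves straight along -x of the box and needs 2 to 3 N. Unless the catch is down, its stop tongue blocks the bolt at about 0.002 (and, once back, keeps it above 0.028).
- tab (a point): middle of the hatch-side (+x) face of the bolt's upright yellow tab, the face to push on, 35 mm above the deck. Tab: 26 mm wide (y), 8 mm thick (x), from 16 to 50 mm above the deck. The 18 mm wide bolt bar under it has its top at 16 mm; two steel guide straps over the bar, at x -142 to -130 and -50 to -38 mm of the box, reach 20 mm above the deck. Axes as the box.
- catch (a joint): how far the catch is pressed down, m: 0 up, 0.008 fully down at its stop; the bolt is free to slide from 0.006. Spring force about 3 N when up, 6 N when fully down. Let go, it springs up if the bolt is at either end of its stroke.
- bar (a point): middle of the top face of the red catch bar, 76 mm long (x) x 26 mm wide (y), level, 32 mm above the deck when up, 24 mm when fully down. It goes straight down wherever it is pressed, and a fingertip may slide along it. Axes as the box.
- hatch (a joint): opening angle of the white hatch about its hinge at the back, rad: 0 shut, up to 0.02 while bolted; springs lift it to about 0.08 (front edge up 16 mm) once the bolt is drawn back more than about 0.022 m.
- hatch_edge (a point): middle of the top of the hatch's front edge, 200 mm from its hinge, at x -30 mm of the box. The steel keeper on it (y = +27 mm, x -28 to -8 mm of the box) reaches 22 mm above the hatch.
- vial: small white-capped jar, 26 mm across, 52 mm high, on the front deck; origin centre of its underside
- screwdriver: orange screwdriver 130 mm long, lying on the front deck; origin at its underside, x along it
- reagent: reagent bottle with blue cap, 64 mm across, 130 mm high, beside the box; origin centre of its underside
- beaker: clear beaker 70 mm across, 85 mm high, beside the box; origin centre of its underside
- meter: black hand-held meter 120 x 55 x 24 mm, lying beside the box; origin centre of its underside
- buffer: jar with yellow cap, 48 mm across, 75 mm high, beside the box; origin centre of its underside

How it is judged:
On the way, in this order (a step that is already met when the one before it is completed fails the run):
1. with the catch held down by a fingertip, the other fingertip is pushing the bolt back (value of joint catch above 0.0055 m and value of joint bolt between 0.006 and 0.0265 m and contact force between the fingers and catch above 1 N and contact force between the fingers and bolt above 0.5 N), for 0.05 s.
2. the bolt is right back at its stop while a fingertip still holds the catch down (value of joint bolt above 0.028 m and value of joint catch above 0.0055 m and contact force between the fingers and catch above 1 N), for 0.05 s.
At the end, for the whole second after the job is handed in: the bolt is back within 2.5 mm of its stop and at rest, the catch has sprung up (within 1.5 mm), and the hatch has risen on its springs (0.05 to 0.15 rad) (value of joint bolt above 0.0275 m and value of joint catch below 0.0015 m and value of joint hatch between 0.05 and 0.15 rad and velocity of joint bolt between -0.005 and 0.005 m/s); the robot touches nothing.
It fails at once if the catch is let go while the bolt is part-way (bolt between 4 and 26.5 mm, no finger on the catch and the catch less than 6.3 mm down) (value of joint bolt between 0.004 and 0.0265 m and value of joint catch below 0.0063 m and contact force between the fingers and catch below 0.2 N).
It fails at once if the hatch is raised by hand (beyond 0.2 rad) (value of joint hatch above 0.2 rad).
It fails at once if the bolt is pinched or forced (fingers on it with more than 60 N) (contact force between the fingers and bolt above 60 N).
It fails at once if the catch is forced (more than 60 N) (contact force between the fingers and catch above 60 N).
It fails at once if a bystander is moved more than 20 mm, lifted or knocked over (distance of any of vial, screwdriver, reagent, beaker, meter, buffer from where it was at the start of the episode above 0.02 m or angle between any of vial, reagent, beaker, buffer's own z axis and vertical above 0.5 rad).
It also fails if it takes over 35 s, if anything falls off the work surface, if the arm or the gripper's body presses on something with over 40 N, if the wrist force passes 120 N, or if a joint passes its speed limit or range.

## Working session

There is one attempt and no reset: what is moved stays moved. The work goes in short steps, Python scripts to look and compute and a shell command to move; the robot and the scene stay as the last step left them, time stands still between calls to the robot, and variables do not carry over. Pictures are saved under pics/ and viewed, at most 10 in all, crops included, and the job is handed in when it is done.

```bash
mkdir -p pics
cat > h.py <<'E'
import numpy as np, cv2
from scipy.spatial.transform import Rotation as R
from workcell import env
def cloud(im):
    z=im["z_map"];K=np.array(im["K"]);v,u=np.indices(z.shape)
    p=np.stack([(u-K[0,2])/K[0,0]*z,(v-K[1,2])/K[1,1]*z,z],-1)
    a=np.array(im["attitude"])
    r=R.from_matrix(a) if a.shape==(3,3) else R.from_quat(a[[1,2,3,0]])
    return r.apply(p.reshape(-1,3)).reshape(p.shape)+np.array(im["position"])
E
python3 - <<'E'
from h import *
for n in("scene","top"):
    im=env.get_image(n);cv2.imwrite(f"pics/{n}0.png",im["color"]);np.savez(f"{n}0.npz",c=im["color"],p=cloud(im),z=im["z_map"]);print(n,im["position"],im["attitude"],im["K"])
s=env.observe();print({k:np.round(v,3) for k,v in s.items()})
E
```

```text
scene [1.15631614 0.15606787 0.98758866] [-0.1852402   0.59384924  0.75105467 -0.2212375 ] [[509.65393379   0.         285.32202787]
 [  0.         509.65393379 205.19213842]
 [  0.           0.           1.        ]]
top [0.51121825 0.03450674 1.10376632] [-0.03285332  0.71068254 -0.70209153  0.03030629] [[472.64483607   0.         279.39790983]
 [  0.         472.64483607 212.7409796 ]
 [  0.           0.           1.        ]]
{'time': np.float64(0.1), 'q': array([-1.35 ,  0.263, -0.049,  1.259,  0.   ,  1.415]), 'dq': array([-0.001, -0.005,  0.001,  0.   ,  0.001,  0.001]), 'joint_efforts': array([ 4.0000e-03, -6.3857e+01,  3.8506e+01,  1.0000e-02, -0.0000e+00,
        0.0000e+00]), 'tool_pos': array([ 0.193, -0.488,  0.231]), 'eef_rot': array([-0.   ,  0.982,  0.187, -0.   ]), 'ft_force': array([ 0.012, -0.667, -0.576]), 'wrist_torque': array([-0.016,  0.023,  0.009]), 'finger_force': np.float64(0.0), 'width': np.float64(0.085)}
```

View pics/scene0.png

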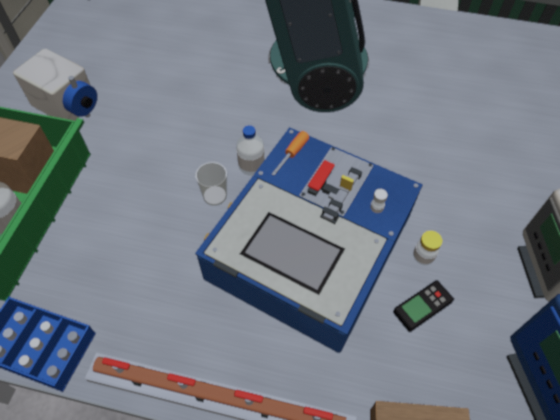

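View pics/top0.png

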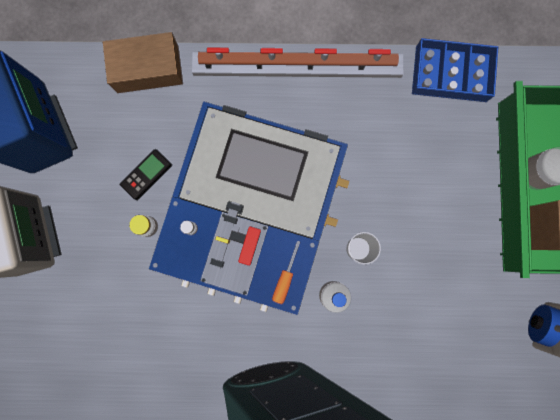

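Both views show the box with its hatch away from the robot. In the top view the red bar is at about (249,246), the yellow tab at (222,240), the keeper at (234,210), the vial at (188,228) and the screwdriver at (287,280).

Run:
```python
from h import *
d={n:np.load(n+"0.npz") for n in("top","scene")}
t=d["top"];p=t["p"];z=p[...,2]
m=(z>.115)&(z<.2)&(np.hypot(p[...,0]-.55,p[...,1]-.1)<.27)
m=cv2.morphologyEx(m.astype(np.uint8),cv2.MORPH_OPEN,np.ones((9,9)))
n,l,s,_=cv2.connectedComponentsWithStats(m);k=1+np.argmax(s[1:,4]);q=p[l==k]
(c,wh,a)=cv2.minAreaRect((q[:,:2]*1000).astype(np.float32));print("rect",c,wh,a,np.median(q[:,2]))
for n,D in d.items():
    h=cv2.cvtColor(D["c"],cv2.COLOR_BGR2HSV);P=D["p"]
    near=(np.hypot(P[...,0]-.5,P[...,1]-.1)<.2)&(P[...,2]>.13)
    sat=(h[...,1]>140)&(h[...,2]>70)
    for nm,hm in(("red",(h[...,0]<5)|(h[...,0]>174)),("yel",(h[...,0]>20)&(h[...,0]<33))):
        q=P[near&sat&hm]; 
        if len(q)==0: print(n,nm,"none");continue
        zz=np.percentile(q[:,2],[5,50,95]);top=q[q[:,2]>zz[2]-.006]
        r=cv2.minAreaRect((top[:,:2]*1000).astype(np.float32))
        print(n,nm,len(q),zz.round(4),"top",len(top),top.mean(0).round(4),r)
```

```text
rect (615.5347900390625, 101.543212890625) (320.5655822753906, 374.5458984375) 73.85424041748047 0.13020621504158758
top red 463 [0.158  0.1611 0.1639] top 441 [0.5293 0.0978 0.1634] ((522.0806274414062, 72.31460571289062), (78.66675567626953, 73.67221069335938), 74.78058624267578)
top yel 36 [0.1762 0.179  0.1817] top 35 [0.5401 0.1501 0.179 ] ((540.0573120117188, 149.8809051513672), (23.631999969482422, 5.042212963104248), 74.07608795166016)
scene red 356 [0.16   0.1624 0.1651] top 350 [0.5336 0.0984 0.1625] ((532.4180297851562, 99.13095092773438), (25.315671920776367, 74.36087799072266), 72.59162139892578)
scene yel 81 [0.1579 0.1695 0.1797] top 29 [0.5448 0.1518 0.1776] ((544.4529418945312, 151.43576049804688), (20.858781814575195, 4.281601905822754), 74.6656265258789)
```

```bash
r='{"gripper":40,"delta_pos":[0,0,0],"twist":-0.12}'
python3 -m inch '[{"gripper":40,"delta_pos":[0,0,-2],"twist":-0.12},{"gripper":40,"delta_pos":[0,0,-2],"twist":-0.12},{"gripper":40,"delta_pos":[0,0,-2],"twist":-0.12},{"gripper":40,"delta_pos":[0,0,-2],"twist":-0.12},{"gripper":40,"delta_pos":[0,0,-2],"twist":-0.12},{"gripper":40,"delta_pos":[0,0,-2],"twist":-0.12},{"gripper":40,"delta_pos":[0,0,-2],"twist":-0.12},{"gripper":40,"delta_pos":[0,0,-2],"twist":-0.12},{"gripper":40,"delta_pos":[0,0,-2],"twist":-0.12},{"gripper":40,"delta_pos":[0,0,-2],"twist":-0.12}]' 20
python3 -m inch '[{"gripper":40,"delta_pos":[0,0,0],"twist":-0.12},{"gripper":40,"delta_pos":[0,0,0],"twist":-0.12},{"gripper":40,"delta_pos":[0,0,0],"twist":-0.12},{"gripper":40,"delta_pos":[0,0,0],"twist":-0.12},{"gripper":40,"delta_pos":[0,0,0],"twist":-0.12},{"gripper":40,"delta_pos":[0,0,0],"twist":-0.12},{"gripper":40,"delta_pos":[0,0,0],"twist":-0.12},{"gripper":40,"delta_pos":[0,0,0],"twist":-0.12},{"gripper":40,"delta_pos":[0,0,0],"twist":-0.12},{"gripper":40,"delta_pos":[0,0,0],"twist":-0.12},{"gripper":40,"delta_pos":[0,0,0],"twist":-0.085}]'
```

```text
time: 0.93
tool_pos: [0.1926, -0.4882, 0.2511]
eef_rot: [-0.0, 0.703, 0.711, 0.0]
ft_force: [-0.4, -0.1, 0.7]
width: 0.0397
finger_force: 0.0
time: 1.85
tool_pos: [0.1927, -0.4882, 0.251]
eef_rot: [-0.0, 0.137, 0.991, 0.0]
ft_force: [-0.4, -0.5, 0.2]
width: 0.04
finger_force: 0.0
```

```bash
python3 -m inch '[{"gripper":40,"delta_pos":[-3,12,0],"twist":0},{"gripper":40,"delta_pos":[-6,24,0],"twist":0},{"gripper":40,"delta_pos":[-8,30,0],"twist":0},{"gripper":40,"delta_pos":[-8,30,0],"twist":0},{"gripper":40,"delta_pos":[-8,30,0],"twist":0},{"gripper":40,"delta_pos":[-8,30,0],"twist":0},{"gripper":40,"delta_pos":[-8,30,0],"twist":0},{"gripper":40,"delta_pos":[-8,30,0],"twist":0},{"gripper":40,"delta_pos":[-8,30,0],"twist":0},{"gripper":40,"delta_pos":[-8,30,0],"twist":0},{"gripper":40,"delta_pos":[-8,30,0],"twist":0},{"gripper":40,"delta_pos":[-8,30,0],"twist":0}]'
python3 -m inch '[{"gripper":40,"delta_pos":[-8,30,0],"twist":0},{"gripper":40,"delta_pos":[-8,30,0],"twist":0},{"gripper":40,"delta_pos":[-8,30,0],"twist":0},{"gripper":40,"delta_pos":[-8,30,0],"twist":0},{"gripper":40,"delta_pos":[-8,30,0],"twist":0},{"gripper":40,"delta_pos":[-8,30,0],"twist":0},{"gripper":40,"delta_pos":[-8,30,0],"twist":0},{"gripper":40,"delta_pos":[-8,30,0],"twist":0},{"gripper":40,"delta_pos":[-8,30,0],"twist":0},{"gripper":40,"delta_pos":[-8,25,0],"twist":0},{"gripper":40,"delta_pos":[-4,15,0],"twist":0},{"gripper":40,"delta_pos":[0,0,0],"twist":0}]'
```

```text
time: 2.85
tool_pos: [0.3715, -0.188, 0.2512]
eef_rot: [-0.0, 0.142, 0.99, 0.0]
ft_force: [0.7, -0.8, 0.9]
width: 0.0401
finger_force: 0.0
time: 3.85
tool_pos: [0.5384, 0.0872, 0.2506]
eef_rot: [-0.0, 0.14, 0.99, 0.0]
ft_force: [0.5, -0.7, -0.1]
width: 0.0399
finger_force: 0.0
```

```bash
python3 -m inch '[{"gripper":40,"delta_pos":[-2,12,0],"twist":0},{"gripper":40,"delta_pos":[-2,14,0],"twist":0},{"gripper":40,"delta_pos":[-2,9,0],"twist":0},{"gripper":40,"delta_pos":[0,0,10],"twist":0},{"gripper":40,"delta_pos":[0,0,10],"twist":0},{"gripper":40,"delta_pos":[0,0,10],"twist":0},{"gripper":40,"delta_pos":[0,0,0],"twist":0},{"gripper":40,"delta_pos":[0,0,0],"twist":0}]'
python3 - <<'E'
from h import *
ims=[]
for n,(u,v) in(("top",(235,240)),("scene",(335,190))):
    im=env.get_image(n);c=im["color"];np.savez(n+"1.npz",c=c,p=cloud(im))
    ims.append(cv2.resize(c[v-60:v+60,u-45:u+45],None,fx=4.4,fy=4.4,interpolation=cv2.INTER_CUBIC))
cv2.imwrite("pics/a.png",np.hstack(ims))
s=env.observe();p=s["tool_pos"];o=np.array([.6203,.1001]);a=np.radians(-16.15);d=p[:2]-o
print(p,d@[np.cos(a),np.sin(a)],d@[-np.sin(a),np.cos(a)],s["eef_rot"],s["ft_force"])
E
```

```text
time: 4.52
tool_pos: [0.5532, 0.1165, 0.2213]
eef_rot: [-0.0, 0.14, 0.99, -0.0]
ft_force: [1.0, -0.7, 0.6]
width: 0.0399
finger_force: 0.0
[0.55364391 0.11643732 0.22192762] -0.0685699052938759 -0.002847994850665162 [3.49031025e-04 1.40132284e-01 9.90132726e-01 8.27356229e-05] [-1.04121955 -0.34607712 -0.96304214]
```

View pics/a.png

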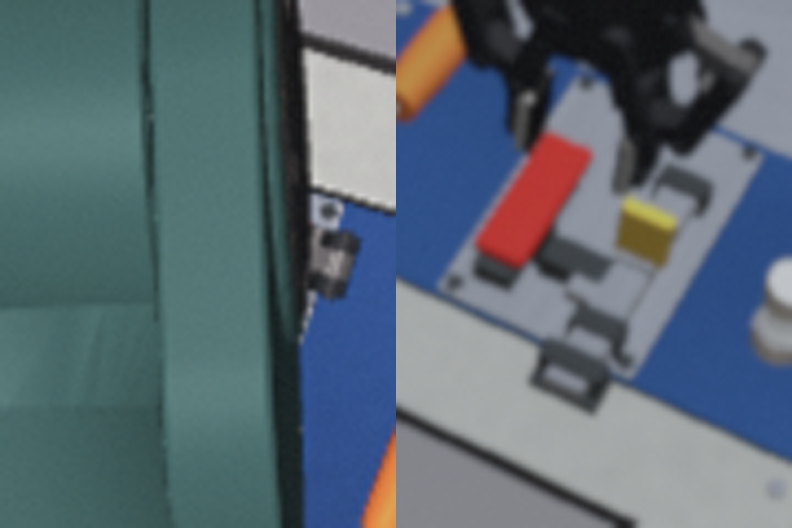

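The crop shows both fingertips still above the fitting. The left finger is heading for the red bar (550,140) and the right one for the tab (645,230). I'll measure the tips in box axes.

Run:
```python
from h import *
D=np.load("scene1.npz");P=D["p"];a=np.radians(-16.15)
B=(P-np.array([.6203,.1001,.13]))@np.array([[np.cos(a),-np.sin(a),0],[np.sin(a),np.cos(a),0],[0,0,1]])*1000
h=cv2.cvtColor(D["c"],cv2.COLOR_BGR2HSV)
m=(B[...,2]>60)&(B[...,2]<125)&(abs(B[...,1])<90)&(B[...,0]>-130)&(B[...,0]<0)
for lo in range(65,120,8):
  for s in(1,-1):
    q=B[m&(B[...,2]>=lo)&(B[...,2]<lo+8)&(B[...,1]*s>0)]
    if len(q)>3: print(lo,s,len(q),"x",np.percentile(q[:,0],[5,50,95]).round(1),"y",np.percentile(q[:,1],[5,50,95]).round(1))
```

```text
89 -1 4 x [-77.6 -74.3 -65.8] y [-22.1 -21.8 -21.3]
97 1 18 x [-63.4 -59.3 -57.2] y [18.8 24.8 29.4]
97 -1 19 x [-74.3 -60.5 -56.5] y [-33.3 -22.7 -21.4]
105 1 22 x [-67.7 -60.7 -56.9] y [20.3 25.4 32.2]
105 -1 28 x [-78.  -61.3 -56.4] y [-32.9 -22.9 -20.9]
113 1 26 x [-73.3 -61.  -57.5] y [20.  27.8 32.3]
113 -1 30 x [-75.3 -61.2 -56.1] y [-33.8 -23.5 -21.1]
```

```bash
python3 -m inch '[{"gripper":40,"delta_pos":[0,2,8],"twist":0},{"gripper":40,"delta_pos":[0,0,10],"twist":0},{"gripper":40,"delta_pos":[0,0,10],"twist":0},{"gripper":40,"delta_pos":[0,0,10],"twist":0},{"gripper":40,"delta_pos":[0,0,7],"twist":0},{"gripper":40,"delta_pos":[0,0,4],"twist":0},{"gripper":40,"delta_pos":[0,0,0],"twist":0},{"gripper":40,"delta_pos":[0,0,0],"twist":0}]'
python3 -m inch '[{"gripper":40,"delta_pos":[0,0,2],"twist":0},{"gripper":40,"delta_pos":[0,0,2],"twist":0},{"gripper":40,"delta_pos":[0,0,0],"twist":0}]'
```

```text
time: 5.28
tool_pos: [0.554, 0.1183, 0.1725]
eef_rot: [0.0, 0.14, 0.99, 0.0]
ft_force: [-0.3, -0.3, 0.2]
width: 0.0398
finger_force: 0.0
time: 5.53
tool_pos: [0.554, 0.1183, 0.1682]
eef_rot: [0.0, 0.14, 0.99, 0.0]
ft_force: [-0.9, 0.1, -0.3]
width: 0.04
finger_force: 0.0
```

```bash
for i in 1; do python3 -m inch '[{"gripper":40,"delta_pos":[0,0,2],"twist":0},{"gripper":40,"delta_pos":[0,0,2],"twist":0},{"gripper":40,"delta_pos":[0,0,0],"twist":0}]'; done
python3 -m inch '[{"gripper":40,"delta_pos":[0,0,2],"twist":0},{"gripper":40,"delta_pos":[0,0,0],"twist":0}]'
python3 -m inch '[{"gripper":40,"delta_pos":[0,0,2],"twist":0},{"gripper":40,"delta_pos":[0,0,0],"twist":0}]'
python3 -m inch '[{"gripper":40,"delta_pos":[0,0,2],"twist":0},{"gripper":40,"delta_pos":[0,0,0],"twist":0}]'
```

```text
time: 5.78
tool_pos: [0.5538, 0.1183, 0.1639]
eef_rot: [-0.0, 0.14, 0.99, -0.0]
ft_force: [-0.1, 0.3, 0.3]
width: 0.0401
finger_force: 0.0
time: 5.95
tool_pos: [0.5538, 0.1183, 0.162]
eef_rot: [-0.0, 0.14, 0.99, -0.0]
ft_force: [-0.2, 0.4, -0.5]
width: 0.0396
finger_force: 0.0
time: 6.12
tool_pos: [0.554, 0.1183, 0.1602]
eef_rot: [0.0, 0.14, 0.99, 0.0]
ft_force: [0.1, -0.4, 4.0]
width: 0.0399
finger_force: 1.3
time: 6.28
tool_pos: [0.554, 0.1183, 0.1582]
eef_rot: [0.0, 0.14, 0.99, -0.0]
ft_force: [-0.2, -0.1, 3.6]
width: 0.0395
finger_force: 1.6
```

```bash
python3 -m inch '[{"gripper":40,"delta_pos":[0,0,2],"twist":0},{"gripper":40,"delta_pos":[0,0,1],"twist":0},{"gripper":40,"delta_pos":[0,0,0],"twist":0}]'
python3 -m inch '[{"gripper":40,"delta_pos":[0,0,1],"twist":0},{"gripper":40,"delta_pos":[0,0,0],"twist":0}]'
python3 -m inch '[{"gripper":40,"delta_pos":[0,0,0.7],"twist":0},{"gripper":40,"delta_pos":[0,0,0],"twist":0}]'
```

```text
time: 6.53
tool_pos: [0.554, 0.1183, 0.1552]
eef_rot: [0.0, 0.14, 0.99, 0.0]
ft_force: [-0.1, 0.5, 4.0]
width: 0.0399
finger_force: 2.2
time: 6.7
tool_pos: [0.554, 0.1183, 0.1543]
eef_rot: [0.0, 0.14, 0.99, 0.0]
ft_force: [0.0, 0.8, 3.7]
width: 0.0403
finger_force: 2.4
time: 6.87
tool_pos: [0.554, 0.1183, 0.1536]
eef_rot: [0.0, 0.14, 0.99, 0.0]
ft_force: [-0.1, 0.6, 4.5]
width: 0.0403
finger_force: 2.5
```

```bash
python3 -m inch '[{"gripper":40,"delta_pos":[0,0,0.7],"twist":0},{"gripper":40,"delta_pos":[0,0,0],"twist":0}]'
python3 -m inch '[{"gripper":40,"delta_pos":[0,0,0.5],"twist":0},{"gripper":40,"delta_pos":[0,0,0],"twist":0}]'
python3 -m inch '[{"gripper":40,"delta_pos":[0,0,0.4],"twist":0},{"gripper":40,"delta_pos":[0,0,0],"twist":0}]'
```

```text
time: 7.03
tool_pos: [0.554, 0.1183, 0.1529]
eef_rot: [0.0, 0.14, 0.99, 0.0]
ft_force: [0.5, -0.1, 5.9]
width: 0.0402
finger_force: 2.6
time: 7.2
tool_pos: [0.554, 0.1183, 0.1525]
eef_rot: [0.0, 0.14, 0.99, 0.0]
ft_force: [-0.4, 0.9, 5.7]
width: 0.0402
finger_force: 2.7
time: 7.37
tool_pos: [0.554, 0.1183, 0.1523]
eef_rot: [0.0, 0.14, 0.99, 0.0]
ft_force: [-1.2, 0.4, 9.8]
width: 0.0399
finger_force: 4.3
```

```bash
python3 -m inch '[{"gripper":40,"delta_pos":[2,0,0],"twist":0},{"gripper":40,"delta_pos":[2,0,0],"twist":0},{"gripper":40,"delta_pos":[2,0,0],"twist":0},{"gripper":40,"delta_pos":[0,0,0],"twist":0}]'
python3 -m inch '[{"gripper":40,"delta_pos":[2,0,0],"twist":0},{"gripper":40,"delta_pos":[2,0,0],"twist":0},{"gripper":40,"delta_pos":[2,0,0],"twist":0},{"gripper":40,"delta_pos":[0,0,0],"twist":0}]'
```

```text
time: 7.7
tool_pos: [0.5487, 0.1199, 0.1524]
eef_rot: [0.001, 0.14, 0.99, 0.0]
ft_force: [1.9, -1.3, 5.9]
width: 0.0401
finger_force: 2.8
time: 8.03
tool_pos: [0.5433, 0.1215, 0.1524]
eef_rot: [0.001, 0.14, 0.99, -0.0]
ft_force: [3.6, -0.5, 4.6]
width: 0.0398
finger_force: 3.1
```

```bash
python3 -m inch '[{"gripper":40,"delta_pos":[2,0,0.2],"twist":0},{"gripper":40,"delta_pos":[2,0,0],"twist":0},{"gripper":40,"delta_pos":[2,0,0],"twist":0},{"gripper":40,"delta_pos":[2,0,0],"twist":0}]'
python3 - <<'E'
from h import *
im=env.get_image("scene");P=cloud(im);c=im["color"];a=np.radians(-16.15)
B=(P-np.array([.6203,.1001,.13]))@np.array([[np.cos(a),-np.sin(a),0],[np.sin(a),np.cos(a),0],[0,0,1]])*1000
h=cv2.cvtColor(c,cv2.COLOR_BGR2HSV);s=(h[...,1]>140)&(h[...,2]>70)&(abs(B[...,0]+90)<70)&(abs(B[...,1])<60)&(B[...,2]>10)
for n,m in(("red",(h[...,0]<5)|(h[...,0]>174)),("yel",(h[...,0]>20)&(h[...,0]<33))):
    q=B[s&m];print(n,len(q),np.median(q,0).round(1) if len(q) else "",np.percentile(q,[5,95],0).round(1) if len(q) else "")
cv2.imwrite("pics/b.png",cv2.resize(c[130:250,270:400],None,fx=4.5,fy=4.5,interpolation=cv2.INTER_CUBIC))
E
```

```text
time: 8.37
tool_pos: [0.536, 0.1236, 0.1524]
eef_rot: [0.001, 0.14, 0.99, -0.0]
ft_force: [5.6, -1.9, 6.8]
width: 0.0404
finger_force: 3.9
red 259 [-71.9 -22.3  24.8] [[-114.4  -36.1   21.6]
 [ -48.9  -15.2   32.5]]
yel 14 [-98.9  35.   34.4] [[-100.8   33.    26.3]
 [ -95.1   37.5   40.8]]
```

View pics/b.png

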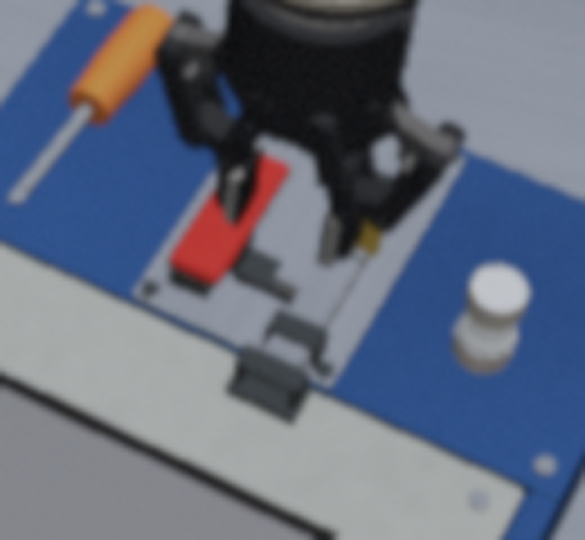

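The catch is fully down: the red bar is at 24.8 mm, and in the crop the left finger is on it at (235,200). The yellow tab at (370,237) has moved back about 12 mm, in front of the right finger. I'll keep pushing.

```bash
python3 -m inch '[{"gripper":40,"delta_pos":[2,0,0.1],"twist":0},{"gripper":40,"delta_pos":[2,0,0],"twist":0},{"gripper":40,"delta_pos":[2,0,0],"twist":0},{"gripper":40,"delta_pos":[2,0,0],"twist":0},{"gripper":40,"delta_pos":[2,0,0],"twist":0},{"gripper":40,"delta_pos":[2,0,0],"twist":0},{"gripper":40,"delta_pos":[2,0,0],"twist":0},{"gripper":40,"delta_pos":[0,0,0],"twist":0}]'
python3 -m inch '[{"gripper":40,"delta_pos":[1,0,0],"twist":0},{"gripper":40,"delta_pos":[1,0,0],"twist":0},{"gripper":40,"delta_pos":[0,0,0],"twist":0}]'
```

```text
time: 9.08
tool_pos: [0.5222, 0.1276, 0.1523]
eef_rot: [0.001, 0.14, 0.99, 0.0]
ft_force: [3.4, -1.7, 6.9]
width: 0.0402
finger_force: 3.5
time: 9.33
tool_pos: [0.5204, 0.1281, 0.1523]
eef_rot: [0.001, 0.14, 0.99, 0.0]
ft_force: [5.5, -0.6, 7.4]
width: 0.0399
finger_force: 3.9
```

```bash
python3 -m inch '[{"gripper":40,"delta_pos":[1,0,0],"twist":0},{"gripper":40,"delta_pos":[0,0,0],"twist":0}]'
python3 -m inch '[{"gripper":40,"delta_pos":[0.7,0,0],"twist":0},{"gripper":40,"delta_pos":[0,0,0],"twist":0}]'
python3 -m inch '[{"gripper":40,"delta_pos":[0.7,0,0],"twist":0},{"gripper":40,"delta_pos":[0,0,0],"twist":0}]'
```

```text
time: 9.5
tool_pos: [0.5196, 0.1284, 0.1523]
eef_rot: [0.001, 0.14, 0.99, 0.0]
ft_force: [4.5, -1.8, 7.0]
width: 0.0399
finger_force: 3.6
time: 9.67
tool_pos: [0.519, 0.1286, 0.1523]
eef_rot: [0.001, 0.14, 0.99, 0.0]
ft_force: [6.1, -1.5, 6.5]
width: 0.04
finger_force: 4.9
time: 9.83
tool_pos: [0.519, 0.1286, 0.1523]
eef_rot: [0.002, 0.14, 0.99, -0.0]
ft_force: [9.1, -3.0, 4.5]
width: 0.0401
finger_force: 6.1
```

```bash
python3 -m inch '[{"gripper":40,"delta_pos":[0.6,0,0.3],"twist":0},{"gripper":40,"delta_pos":[0,0,0],"twist":0},{"gripper":40,"delta_pos":[0,0,0],"twist":0}]'
python3 -m inch '[{"gripper":40,"delta_pos":[-1.5,0,0],"twist":0},{"gripper":40,"delta_pos":[0,0,-3],"twist":0},{"gripper":40,"delta_pos":[0,0,-4],"twist":0},{"gripper":40,"delta_pos":[-1,0,-5],"twist":0},{"gripper":40,"delta_pos":[-1,0,-8],"twist":0},{"gripper":40,"delta_pos":[0,0,-12],"twist":0},{"gripper":40,"delta_pos":[0,0,-16],"twist":0},{"gripper":40,"delta_pos":[0,0,-20],"twist":0},{"gripper":40,"delta_pos":[0,0,-20],"twist":0},{"gripper":40,"delta_pos":[0,0,-10],"twist":0},{"gripper":40,"delta_pos":[0,0,0],"twist":0},{"gripper":40,"delta_pos":[0,0,0],"twist":0}]'
python3 - <<'E'
from h import *
im=env.get_image("scene");P=cloud(im);c=im["color"];a=np.radians(-16.15)
B=(P-np.array([.6203,.1001,.13]))@np.array([[np.cos(a),-np.sin(a),0],[np.sin(a),np.cos(a),0],[0,0,1]])*1000
h=cv2.cvtColor(c,cv2.COLOR_BGR2HSV);s=(h[...,1]>140)&(h[...,2]>70)&(abs(B[...,0]+90)<70)&(abs(B[...,1])<60)&(B[...,2]>10)
for n,m in(("red",(h[...,0]<5)|(h[...,0]>174)),("yel",(h[...,0]>20)&(h[...,0]<33))):
    q=B[s&m];print(n,len(q),np.median(q,0).round(1),np.percentile(q,[5,95],0).round(1))
q=B[(B[...,0]>-25)&(B[...,0]<-12)&(abs(B[...,1]+60)<50)];print("hatch edge z",np.median(q,0))
cv2.imwrite("pics/c.png",cv2.resize(c[120:340,190:450],None,fx=2.5,fy=2.5,interpolation=cv2.INTER_CUBIC))
E
```

```text
time: 10.08
tool_pos: [0.5189, 0.1286, 0.1523]
eef_rot: [0.003, 0.14, 0.99, -0.0]
ft_force: [11.9, -3.7, 5.3]
width: 0.0399
finger_force: 7.3
time: 11.08
tool_pos: [0.5198, 0.1282, 0.2493]
eef_rot: [-0.0, 0.14, 0.99, 0.0]
ft_force: [-0.2, 0.2, -0.1]
width: 0.0398
finger_force: 0.0
red 356 [-81.4 -25.7  32.6] [[-116.6  -36.4   30. ]
 [ -50.1  -15.1   34.7]]
yel 91 [-116.5   29.4   39.5] [[-118.2   18.6   27. ]
 [-114.3   39.2   50.5]]
hatch edge z [-18.67910789 -58.28900185  14.92202947]
```

View pics/c.png

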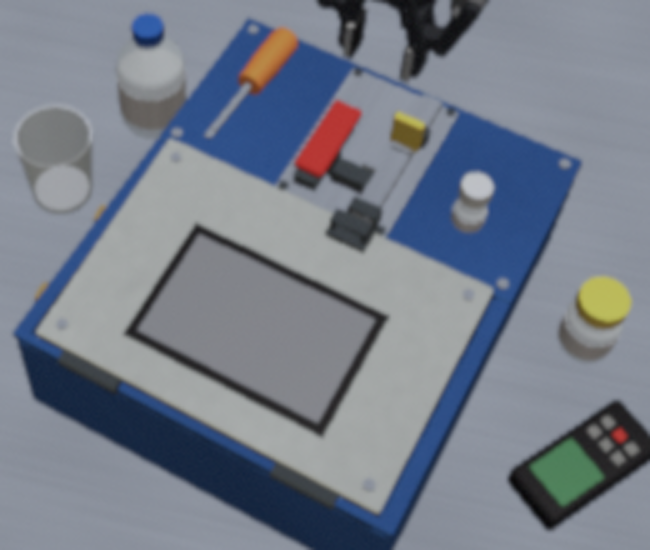

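The catch is up again (bar at 32.6 mm, crop (328,140)) and the tab face is at x -116.5 mm (crop (408,130)), which is the full 30 mm stroke. The hatch edge has risen about 15 mm. The gripper is clear and the bystanders haven't moved.

```bash
python3 -c "
from workcell import env
print(env.close_job())"
```

```text
the job is handed in; nothing more can be done
None
```

The job is handed in; the closing picture and measurements showed the bolt back about 30 mm at its stop, the catch up, the hatch risen about 15 mm and the robot touching nothing, but no verdict was returned.

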